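# Open the sprung lid of a cuvette holder

## Task

Open the cuvette holder that has the blue release tab, ready for loading: press the blue tab down with the fingertips so that its lid springs up, then push the lid all the way back until it stands fully open at its stop, and draw clear. The holder with the orange tab is in use: leave it shut. Do not pick up, shift or knock over any of the things standing around.

Things in the scene. Friction and masses are not known exactly. Their poses are not given: they have to be found in the camera images.
- holder_blue: white bench instrument (cuvette holder) with a blue release tab, fixed to the worktop, about 157 mm long (x), 104 wide (y), 66 tall shut. Origin under its middle, at worktop level; own +x runs from the tab (front) to the hinge (rear), z up. The front deck beside the tab is 46 mm high, the block under the lid 59 mm. Shut grey lid: a flat flap 82 mm wide (y), 6 mm thick, top 66 mm above the worktop.
- pad_blue (a point): top of the raised bead (4 mm high, 28 mm long in y) across the middle of the blue press pad, the place to press: 59 mm above the worktop, 72 mm in front of the holder's middle, 22 mm in front of the tab's pivot. Pad 30 mm (x) by 28 mm (y), its face 55 mm high. A 20 mm wide upright hook, 69 mm high, whose front stands 18 mm behind the bead, holds the lid shut.
- tab_blue (a joint): rocking angle of the blue tab: 0 at rest, 0.3 rad fully pressed. Pressing the bead straight down by 6 to 7 mm (about 1.5 to 3 N, then a hard stop) rocks it fully; the lid is freed at about 0.15. It springs back.
- lid_blue (a joint): angle of the lid of the blue-tabbed holder: 0 shut, grows as the front edge rises; when released a spring plunger lifts it (well within 1 s) to about 1.0 rad and it rests there; stop (fully open, leaning a little back past upright) at 1.85. The hinge is stiff (about 1 N at the front edge, more if moved fast): the lid stays where it is left. Ajar, its front edge can be pushed level to the rear, or to the rear and up, by a finger in front of it.
- edge_blue (a point): middle of the front edge of that lid, half-way through its thickness; 82 mm from the hinge line; moves with the lid
- hinge_blue (a point): middle of the hinge line of that lid, 60 mm above the worktop, 45 mm behind the holder's middle; the line runs along the holder's y
- holder_orange: white bench instrument (cuvette holder) with an orange release tab, fixed to the worktop, about 157 mm long (x), 104 wide (y), 66 tall shut. Origin under its middle, at worktop level; own +x runs from the tab (front) to the hinge (rear), z up. Same instrument as the other; it is in use and stays shut.
- lid_orange (a joint): angle of the lid of the orange-tabbed holder: 0 shut, 1.0 if it springs up
- vial_red: small red-capped vial, 12 mm across, 34 mm tall, loose, a bystander; origin at the centre of its underside, z up
- vial_clear: small blue-capped vial, 12 mm across, 34 mm tall, loose, a bystander; origin at the centre of its underside, z up
- brown_bottle: brown bottle with a black cap, 57 mm across, 111 mm tall, loose, a bystander; origin at the centre of its underside, z up
- small_beaker: small clear beaker, 46 x 50 mm, 58 mm tall, loose, a bystander; origin at the centre of its underside, z up
- timer: white digital timer lying flat, 62 x 66 x 16 mm, loose, a bystander; origin at the centre of its underside, z up
- flask: clear conical flask, 64 mm across, 105 mm tall, loose, a bystander; origin at the centre of its underside, z up
Things that resemble listed ones, but are neither listed nor needed, are in the scene too. What is shaped like the holder_orange but brown is not meant.

How it is judged:
On the way, in this order (a step that is already met when the one before it is completed fails the run):
1. the fingers press the blue tab down (value of joint tab_blue above 0.1 rad and contact force between the fingers and tab_blue above 0.2 N), for 0.02 s.
2. the lid of the blue-tabbed holder has sprung ajar (value of joint lid_blue between 0.55 and 1.4 rad), for 0.1 s.
At the end, for the whole second after the job is handed in: the lid of the blue-tabbed holder stands open beyond 1.65 rad (stop at 1.85) and at rest, the other lid is shut (below 0.08 rad), and every loose bystander is within 20 mm of where it stood (value of joint lid_blue above 1.65 rad and velocity of joint lid_blue below 0.1 rad/s and value of joint lid_orange below 0.08 rad and distance of each of vial_red, vial_clear, brown_bottle, small_beaker, timer, flask from where it was at the start of the episode below 0.02 m); the robot touches nothing.
It fails at once if the lid of the orange-tabbed holder springs open (value of joint lid_orange above 0.15 rad).
It fails at once if a bystander is lifted, carried, shifted or knocked over (distance of any of vial_red, vial_clear, brown_bottle, small_beaker, timer, flask from where it was at the start of the episode above 0.025 m or angle between any of vial_red, vial_clear, brown_bottle, small_beaker, timer, flask's own z axis and vertical above 0.35 rad).
It also fails if it takes over 42 s, if anything falls off the work surface, if the arm or the gripper's body presses on something with over 40 N, if the wrist force passes 120 N, or if a joint passes its speed limit or range.

## Robot

A 7-joint arm with a two-finger parallel gripper is mounted at the origin on a cart in front of the work surface, level with it; the furniture and walls round the work are solid. World frame = base frame: x ahead of the robot, y to its left, z up, the work surface at z = 0. Lengths are in m, angles in rad, forces in N, time in s.
With the tool pointing down it reaches from about 0.4 to 0.85 m from the base axis. Payload 10.4 kg.
Tool frame: the origin (TCP) lies at the very end of the fingers, on their centre line; the grasp point (between the pads) lies 19 mm behind it; z points along the fingers, y is the direction in which the jaws open and shut (so a half turn about z gives the same grasp; the last joint's range is limited). The gripper opens to 87 mm and grips with 3 to 60 N. Pads are 19 mm wide; open, the fingers measure 117 mm over their backs; the gripper's body (75 mm by 190 mm) begins 51 mm behind the grasp point.
Start: joints at [-0.023, 0.332, -0.065, 1.46, 0.022, 1.35, -0.088], TCP at [0.625, 0, 0.223] pointing down, gripper open.
Joint ranges: [-2.6, 2.6], [-0.5, 2.12], [-1.47, 1.34], [0.16, 2.42], [-1.27, 4.41], [0.06, 2.06], [-2.6, 2.6]. Speed limits (rad/s): [2.22, 2.22, 2.79, 2.79, 3.14, 3.14, 3.14].

## Interface

Orientations are given as a unit quaternion [x, y, z, w].
In Python, from bench import r gives the robot as it stands.
- The arm moves only by the shell command python3 -m crank 'ROWS' [FORCE]. ROWS is JSON, a list of rows, each a list of 3 entries, a list of its own where there are three numbers: the opening, from -1 (shut) to 1 (fully open), so that 0 is half open, then the shift along the tool's x, y, z in mm, then the turn about the tool's z in degrees. A call has 1 to 12 rows; each row is the pose to reach, as a shift and turn from the pose commanded when the call began, along the tool's axes at that moment; what a row does not reach only later rows make up. A row lasts 1/12 s, in which the tool goes at most 41.7 mm and 7.16 degrees, less where a joint would pass 70% of its speed; a pose out of reach is approached as far as the arm can. A call with a gripper value outside its range is refused whole. The fingers move at their own pace and stop on an object; FORCE is the grip in N (left out, the last holds). Time passes only in rows, so rows that repeat a pose let the fingers close. It gives the time, the measured TCP pose, the force and the opening at its end, in the units of the state.
- r.read_state(): the state, without advancing time (a new reading comes with each control period).
- r.camera(name): name is "scene" or "side" or "wrist"; returns a dict with "pixels" (420x560x3 uint8, red, green, blue), "fov_y" (degrees; the focal length in pixels is half the picture's height over the tangent of half this angle, whatever the lens; pixels are square), "cx", "cy" (the principal point, pixels), "dist" ([k1, k2, p1, p2, k3] as OpenCV has them; the pictures are not rectified), "cam_to_world" (4x4, takes a point from camera to world coordinates). Camera axes: x right, y down, z forward; pixel columns grow to the right and rows downward; lengths in m; the calibration is good to about 2 mm. A picture is of the moment at which its call begins. There is no depth.
- r.close_job(): hands the job in, once; it reports no verdict.
The state is a dict: "time": time; "joint_positions": joint angles; "joint_vel": joint speeds; "joint_torque": joint torques, N m; "ee_pos": TCP position; "eef_rot": TCP orientation; "ft_force": force on the tool from outside, world axes, zero at the start; "torque": the same for the moment, N m; "width": finger opening in m.
Only numpy, scipy, OpenCV 4.12 (cv2) and the standard library are available. Lean on these libraries where they do the work, as an engineer would, in place of code of your own. Each camera call takes 0.05 s, during which the arm holds its last target.

## Working session

There is one attempt and no reset: what is moved stays moved. The work goes in short steps, Python scripts to look and compute and a shell command to move; the robot and the scene stay as the last step left them, time stands still between calls to the robot, and variables do not carry over. Pictures are saved under pics/ and viewed, and the job is handed in when it is done.

```bash
ls; mkdir -p pics
cat > h.py <<'E'
import numpy as np,cv2
from bench import r
def K(c):
    f=210/np.tan(np.radians(c["fov_y"])/2); return np.array([[f,0,c["cx"]],[0,f,c["cy"]],[0,0,1.]])
def ray(c,u,v):
    p=cv2.undistortPoints(np.array([[[u,v]]],float),K(c),np.array(c["dist"],float))[0,0]
    T=np.array(c["cam_to_world"]); return T[:3,3],T[:3,:3]@np.array([p[0],p[1],1])
def onz(c,u,v,z):
    o,d=ray(c,u,v); return o+d*(z-o[2])/d[2]
def proj(c,P):
    T=np.linalg.inv(np.array(c["cam_to_world"])); 
    return cv2.projectPoints(np.array(P,float).reshape(-1,1,3),cv2.Rodrigues(T[:3,:3])[0],T[:3,3],K(c),np.array(c["dist"],float))[0][:,0]
E
python3 - <<'E'
from h import *
import pickle
d={}
for n in("scene","side","wrist"):
    c=r.camera(n);d[n]=c;cv2.imwrite(f"pics/{n}0.png",np.array(c["pixels"])[:,:,::-1]);print(n,c["fov_y"],np.round(c["cam_to_world"],3).tolist())
pickle.dump(d,open("c0.pkl","wb"));print(r.read_state())
E
```

```text
pics
scene 42.355114156566074 [[0.597, -0.574, 0.56, -0.375], [-0.802, -0.414, 0.431, -0.895], [-0.015, -0.706, -0.708, 1.279], [0.0, 0.0, 0.0, 1.0]]
side 57.817563023583496 [[-0.926, -0.119, 0.358, 0.11], [-0.376, 0.351, -0.857, 0.905], [-0.024, -0.929, -0.37, 0.528], [0.0, 0.0, 0.0, 1.0]]
wrist 64.58058390283801 [[1.0, 0.0, -0.0, 0.625], [0.0, -0.961, -0.277, 0.075], [-0.0, 0.277, -0.961, 0.385], [0.0, 0.0, 0.0, 1.0]]
{'time': 0.15, 'joint_positions': array([-0.02257238,  0.3327145 , -0.0647093 ,  1.46076468,  0.02162908,
        1.34991253, -0.08853289]), 'joint_vel': array([-0.00037085, -0.00140566,  0.00089952, -0.00231882,  0.00045743,
       -0.00088555,  0.00041571]), 'joint_torque': array([ 1.82067095e-03, -6.23630190e+01,  2.54254905e-02, -3.90143681e+01,
       -6.11935230e-02,  3.71907104e-02, -1.53469024e-06]), 'ee_pos': array([ 6.24694637e-01, -2.29137439e-05,  2.21936587e-01]), 'eef_rot': array([ 7.07116599e-01,  7.07096748e-01, -4.15253887e-04, -3.62718225e-04]), 'ft_force': array([ 0.25925673, -0.4214177 , -0.43782907]), 'torque': array([ 0.01122693,  0.02059556, -0.0069129 ]), 'width': 0.08691685817286102}
```

View pics/scene0.png

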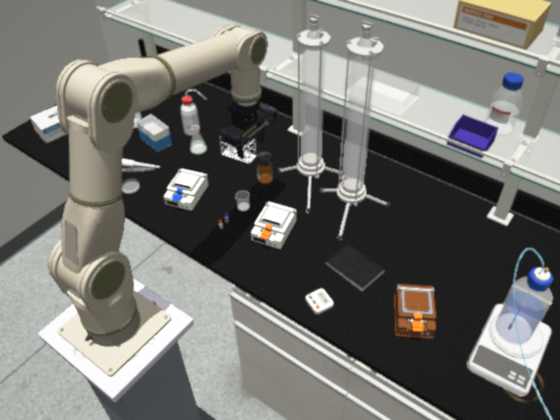

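View pics/side0.png

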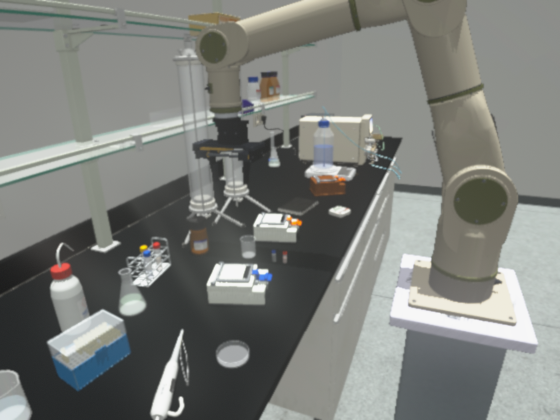

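View pics/wrist0.png

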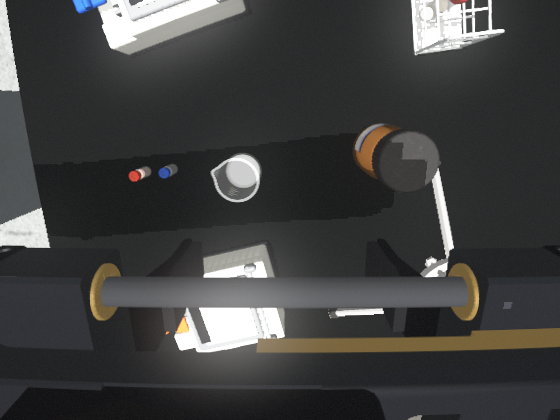

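The wrist view shows the blue holder at the upper left (about 175,10), tab towards -x. In scene its tab is at about (178,196), in side at about (262,281). Next I measure the tab and the holder's yaw.

Run:
```python
from h import *
import pickle
d=pickle.load(open("c0.pkl","rb"))
for n,(x0,y0,x1,y1),s in(("scene",(140,150,300,260),5),("side",(190,200,330,320),5),("wrist",(60,0,260,60),4)):
    im=np.array(d[n]["pixels"])[:,:,::-1]
    a=im.astype(int);m=((a[:,:,0]>a[:,:,2]+60)&(a[:,:,0]>a[:,:,1]+40)).astype(np.uint8)
    k,l,st,ce=cv2.connectedComponentsWithStats(m)
    for i in range(1,k):
        if st[i,4]>8: print(n,st[i],ce[i].round(1),[onz(d[n],*ce[i],z).round(3) for z in(.055,)])
    cv2.imwrite(f"pics/{n}0z.png",cv2.resize(im[y0:y1,x0:x1],None,fx=s,fy=s,interpolation=cv2.INTER_CUBIC)[:600,:800])
```

```text
scene [504  73  20  17 229] [513.1  79.7] [array([ 1.81 , -0.468,  0.055])]
scene [454 129  42  20 401] [472.9 138.2] [array([ 1.315, -0.488,  0.055])]
scene [172 187  11  15  92] [177.3 194.5] [array([0.453, 0.186, 0.055])]
scene [528 267  25  24 269] [538.  281.2] [array([ 0.795, -0.906,  0.055])]
scene [516 307   5   9  13] [518.2 310.9] [array([ 0.662, -0.894,  0.055])]
side [250  78   4   3  10] [251.5  78.8] [array([  6.911, -13.22 ,   0.055])]
side [320 121   8   5  38] [323.7 123. ] [array([ 0.985, -2.291,  0.055])]
side [143 250   7   6  34] [146.3 252.6] [array([0.804, 0.183, 0.055])]
side [252 269   7   6  30] [254.9 271.6] [array([0.477, 0.173, 0.055])]
side [258 273  14   8  94] [265.  276.7] [array([0.443, 0.186, 0.055])]
wrist [ 72   0  35  14 293] [86.7  4.5] [array([0.445, 0.171, 0.055])]
wrist [159 168  11  10  92] [163.7 172.5] [array([0.503, 0.015, 0.055])]
```

View pics/scene0z.png

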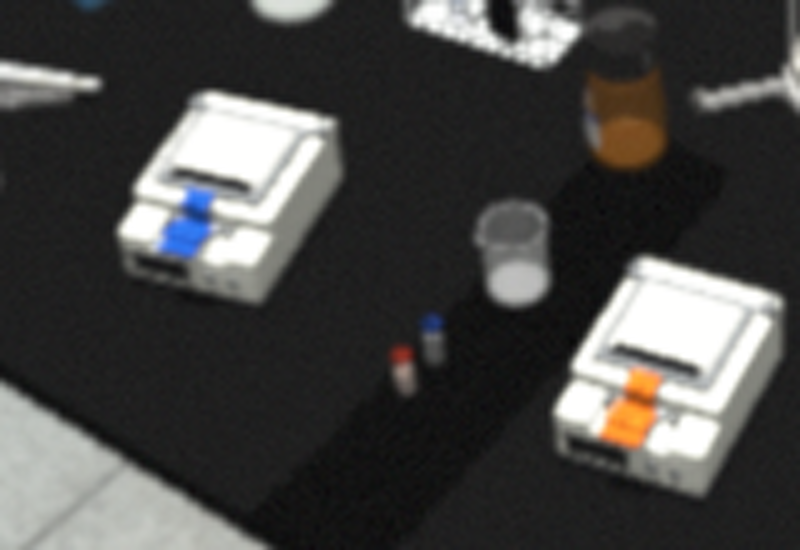

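View pics/side0z.png

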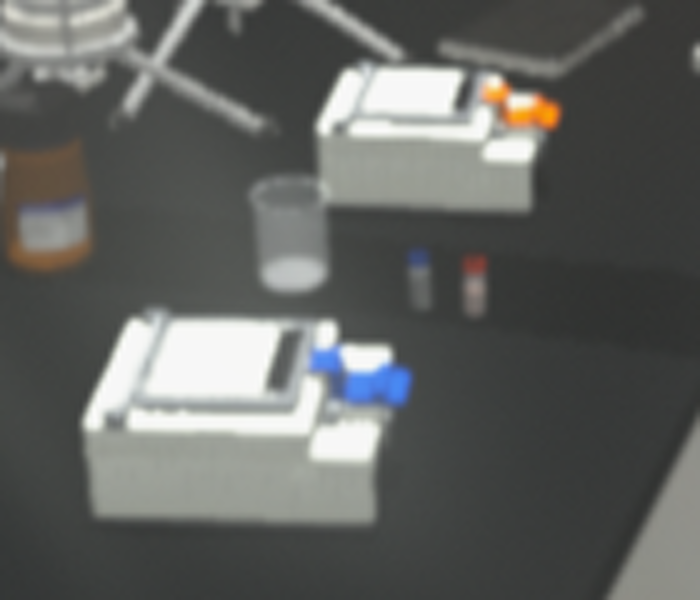

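View pics/wrist0z.png

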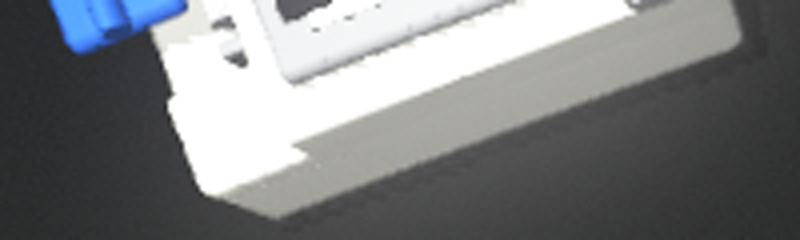

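The pad is near (0.445, 0.186) in all views, and the holder is yawed. I'll measure the yaw from its lower edge in wrist (full-frame (129.5,54.5) to (245,12.5)).

```bash
python3 - <<'E'
from h import *
import pickle
d=pickle.load(open("c0.pkl","rb"));w,s,q=d["wrist"],d["side"],d["scene"]
a,b=onz(w,129.5,54.5,0),onz(w,245,12.5,0);v=b-a;print(a,b,np.linalg.norm(v),np.degrees(np.arctan2(v[1],v[0])))
a,b=onz(s,190+95/5,200+518/5,0),onz(s,190+375/5,200+522/5,0);v=a-b;print(a,b,np.linalg.norm(v),np.degrees(np.arctan2(v[1],v[0])))
yaw=np.radians(19.);e=np.array([np.cos(yaw),np.sin(yaw),0]);n=np.array([-e[1],e[0],0])
# top front corners of block edges in scene: deck front corners z=.046
E
python3 -m crank '[[-1,[20,-20,0],7],[-1,[50,-50,0],14],[-1,[80,-80,0],21],[-1,[110,-110,0],28],[-1,[140,-140,0],35],[-1,[170,-160,0],42],[-1,[180,-160,0],49],[-1,[180,-160,0],56],[-1,[180,-160,0],63],[-1,[180,-160,0],70],[-1,[180,-160,0],70]]'
python3 - <<'E'
from h import *
import pickle
d={}
for n in("scene","side","wrist"):
    c=r.camera(n);d[n]=c;cv2.imwrite(f"pics/{n}1.png",np.array(c["pixels"])[:,:,::-1])
pickle.dump(d,open("c1.pkl","wb"));t=r.read_state();print(t["ee_pos"],t["ft_force"],t["joint_positions"])
E
```

```text
[0.45679823 0.13526723 0.        ] [0.5840359  0.17515467 0.        ] 0.13334328903036932 17.405566703212077
[0.55854702 0.26304222 0.        ] [0.43121938 0.21901494 0.        ] 0.1347246396214525 19.07433209842145
time: 1.07
ee_pos: [0.4649, 0.18, 0.2224]
eef_rot: [0.985, 0.171, -0.0, 0.0]
ft_force: [-1.0, 0.2, -0.1]
width: 0.0214
[0.46494891 0.17995684 0.22245253] [ 0.01182459 -0.14310567 -0.46804507] [-0.31348558  0.06208817 -0.15330266  1.78087873  0.00982241  1.29952367
 -1.686627  ]
```

View pics/wrist1.png

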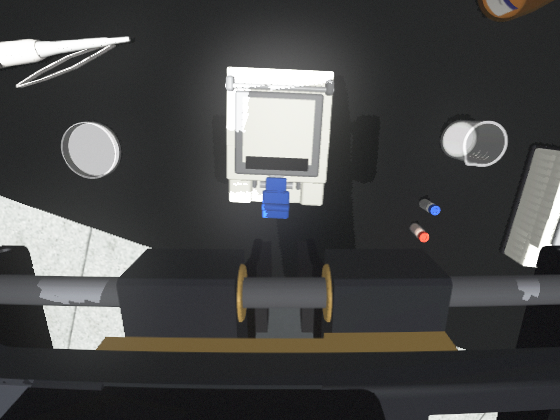

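View pics/side1.png

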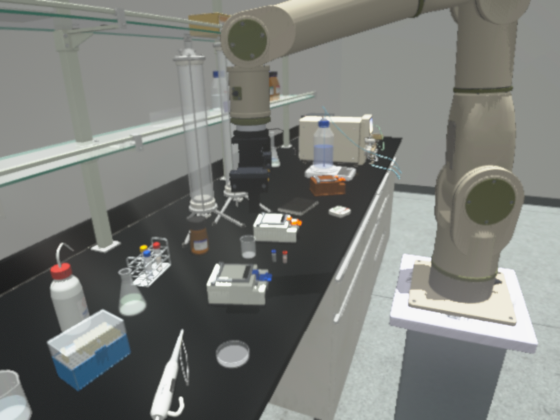

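Wrist now shows the blue pad at (276,206), the lid above it, both nearly aligned with the image axes. I'll compute the pad bead, yaw and needed shift.

Run:
```python
from h import *
import pickle
d=pickle.load(open("c1.pkl","rb"))
c=d["wrist"];im=np.array(c["pixels"])[:,:,::-1]
cv2.imwrite("pics/w1z.png",cv2.resize(im[50:250,190:370],None,fx=3,fy=3,interpolation=cv2.INTER_CUBIC))
o=np.array(r.read_state()["ee_pos"]);print(np.round(c["cam_to_world"],3).tolist(), proj(c,[o]))
from scipy.spatial.transform import Rotation as R
M=R.from_quat(r.read_state()["eef_rot"]).as_matrix();print(M.round(3).tolist())
```

```text
[[0.346, -0.902, -0.258, 0.536], [-0.938, -0.332, -0.096, 0.206], [0.001, 0.275, -0.961, 0.386], [0.0, 0.0, 0.0, 1.0]] [[282.7047785  257.35164245]]
[[0.938, 0.346, -0.0], [0.346, -0.938, -0.0], [-0.0, 0.0, -1.0]]
```

View pics/w1z.png

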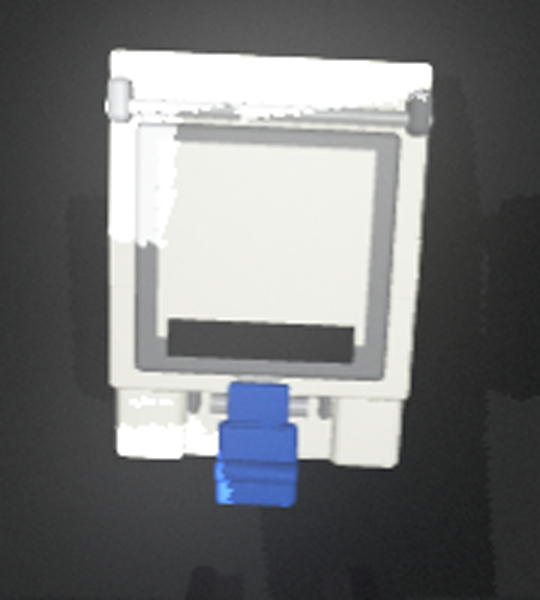

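Run:
```python
from h import *
import pickle
d=pickle.load(open("c1.pkl","rb"));c=d["wrist"]
f=lambda a,b,z:onz(c,190+a/3,50+b/3,z)
bl,br=f(216,463,.058),f(297,466,.058);print("bead",bl,br,np.linalg.norm(bl-br)); bead=(bl+br)/2;bead[2]=.059
L=[f(137,125,.066),f(400,135,.066),f(383,378,.066),f(137,370,.066)]
v=(L[0]+L[1]-L[2]-L[3])/2;print("lid len",np.linalg.norm(v),"w",np.linalg.norm(L[0]-L[1]),np.linalg.norm(L[2]-L[3]),"yaw",np.degrees(np.arctan2(v[1],v[0])))
for i in(0,1): print(np.degrees(np.arctan2(*(L[i]-L[3-i])[1::-1])))
for p in[(L[1]-L[0]),(L[2]-L[3]),br-bl]: print("yw",np.degrees(np.arctan2(p[0],-p[1])))
h=(f(120,100,.06)+f(418,112,.06))/2;v=h-bead;print("hinge",h,np.linalg.norm(v[:2]),np.degrees(np.arctan2(v[1],v[0])))
print("deck",f(117,457,.046),f(398,467,.046))
for n in("side","scene"):print(n,proj(d[n],[bead]))
o=r.read_state()["ee_pos"];M=np.array([[.938,.346,0],[.346,-.938,0],[0,0,-1]]);print("bead",bead,"shift mm",1000*M.T@(bead-o))
for n in("side","scene"):
    p=proj(d[n],[bead])[0].round().astype(int);im=np.array(d[n]["pixels"])[:,:,::-1].copy();x,y=p
    z=cv2.resize(im[y-30:y+30,x-35:x+35],None,fx=8,fy=8);cv2.circle(z,(280,240),4,(0,0,255),1);cv2.imwrite(f"pics/{n}1b.png",z)
```

```text
bead [0.44150714 0.19442614 0.058     ] [0.45006701 0.16808065 0.058     ] 0.027701197851893816
lid len 0.07590383190015529 w 0.0805522034923955 0.08007406340868027 yaw 17.932794010551337
18.1134326115143
17.75149320350693
yw 18.109761515563182
yw 18.309560366323552
yw 17.99940346377754
hinge [0.5564576  0.21697377 0.06      ] 0.11629235417268803 17.888169034686097
deck [0.42801544 0.22765114 0.046     ] [0.45894842 0.1329389  0.046     ]
side [[264.88586609 274.05915145]]
scene [[176.62158176 195.39561323]]
bead [0.44578707 0.18125339 0.059     ] shift mm [-17.52519661  -7.84616238 163.45252637]
```

View pics/side1b.png

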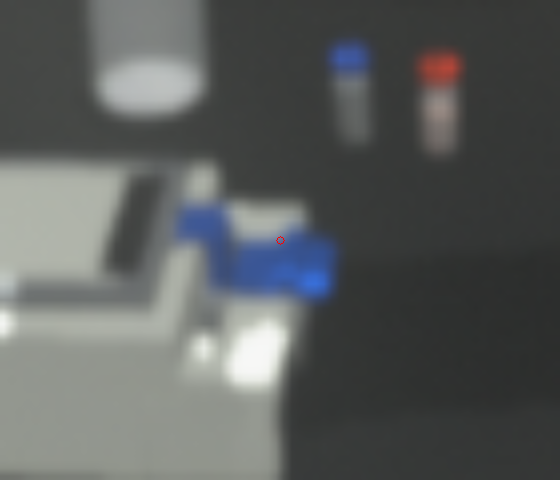

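View pics/scene1b.png

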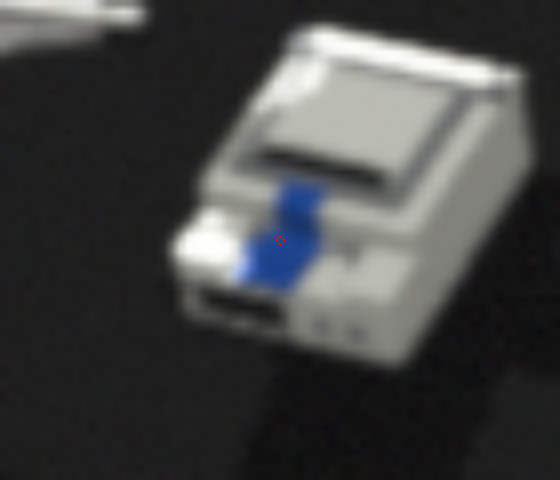

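The measured sizes agree with those given: bead 27.7 mm (28), bead to hinge 116.3 (117), lid width 80 (82). Yaw is 18°. I'll go above the pad, 2 mm forward of the bead so the fingers clear the hook.

```bash
python3 -m crank '[[-1,[-20,-8,30],2],[-1,[-20,-8,65],2],[-1,[-20,-8,100],2],[-1,[-20,-8,130],2],[-1,[-20,-8,148],2],[-1,[-20,-8,150],2],[-1,[-20,-8,150],2]]'
python3 - <<'E'
from h import *
c=r.camera("wrist");cv2.imwrite("pics/w2.png",np.array(c["pixels"])[:,:,::-1])
c=r.camera("side");cv2.imwrite("pics/s2.png",cv2.resize(np.array(c["pixels"])[200:320,190:330,::-1],None,fx=5,fy=5))
bead=np.array([.4458,.1813,.059]);t=r.read_state();e=np.array([.951,.309,0]);n=np.array([-.309,.951,0]);v=t["ee_pos"]-bead;print(v@e,v@n,v[2],t["eef_rot"])
E
```

```text
time: 1.8
ee_pos: [0.443, 0.1804, 0.0721]
eef_rot: [0.988, 0.158, -0.001, 0.0]
ft_force: [0.1, -0.2, -0.2]
width: 0.0005
-0.0013784342263118753 0.0002292508760811945 0.01495239854113696 [ 9.87591910e-01  1.57039079e-01  9.36346003e-04 -2.64835777e-04]
```

View pics/w2.png

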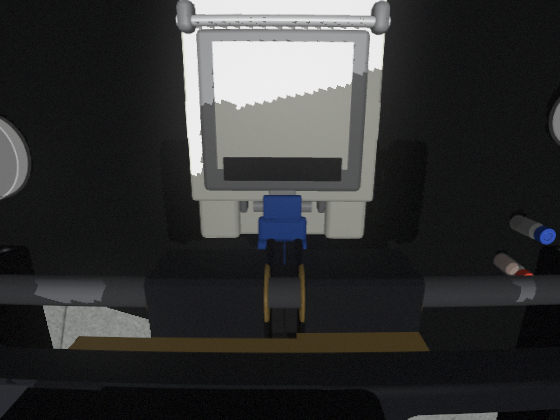

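View pics/s2.png

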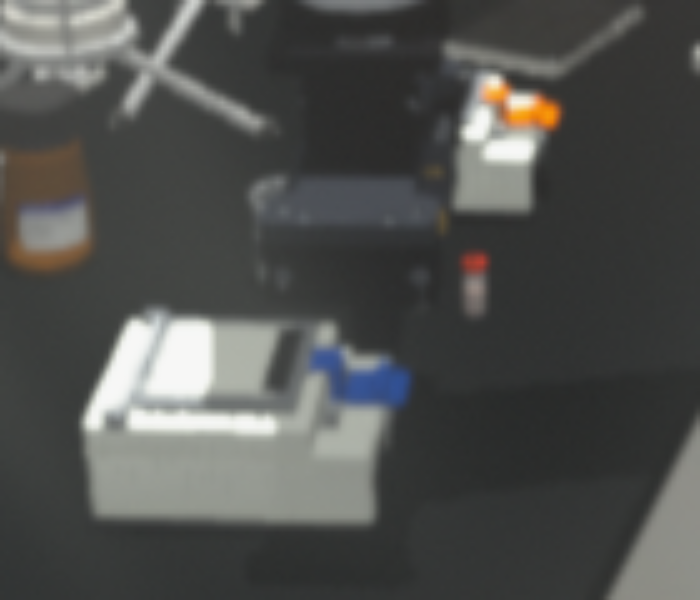

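Wrist shows the shut fingertips centred on the blue pad at (284,245), hook clear above them. The tip is 15 mm over the bead, so I press now.

```bash
python3 -m crank '[[-1,[-1,0,8],0],[-1,[-1,0,14],0],[-1,[-1,0,17],0],[-1,[-1,0,19],0],[-1,[-1,0,20.5],0],[-1,[-1,0,20.5],0],[-1,[-1,0,20.5],0]]'
python3 - <<'E'
from h import *
c=r.camera("wrist");cv2.imwrite("pics/w3.png",np.array(c["pixels"])[:,:,::-1])
c=r.camera("side");cv2.imwrite("pics/s3.png",cv2.resize(np.array(c["pixels"])[200:320,190:330,::-1],None,fx=5,fy=5))
E
```

```text
time: 2.48
ee_pos: [0.4423, 0.1803, 0.0523]
eef_rot: [0.988, 0.156, -0.0, 0.0]
ft_force: [-4.5, -0.9, 5.1]
width: 0.0004
```

View pics/w3.png

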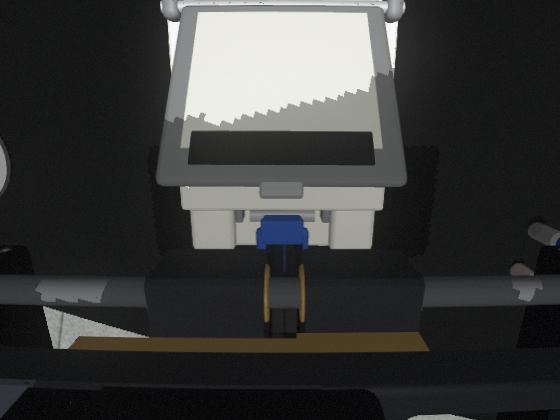

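View pics/s3.png

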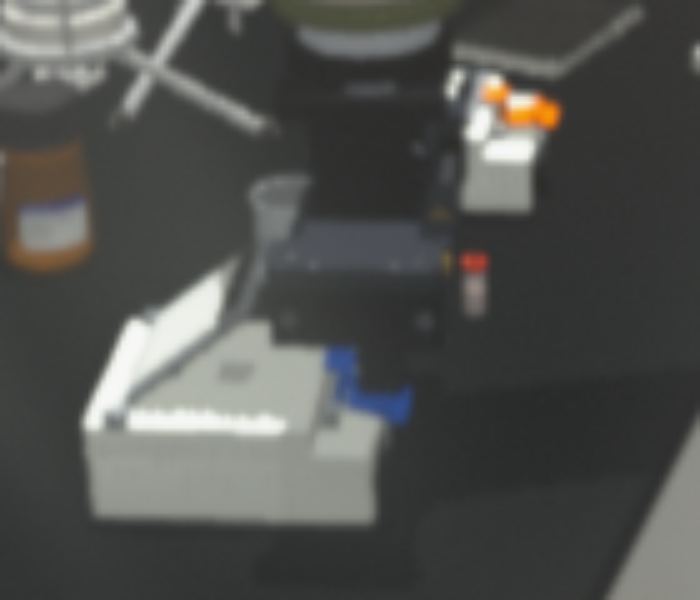

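The wrist view shows the lid sprung ajar, its edge at about (283,180), and the tab pressed. I'll let it settle, then rise straight up clear of the hook.

```bash
python3 -m crank '[[-1,[-1,0,-8],0],[-1,[-2,0,-20],0],[-1,[-2,0,-38],0],[-1,[-2,0,-48],0],[-1,[-1,0,-50],0],[-1,[0,0,-50],0],[-1,[0,0,-50],0]]'
python3 - <<'E'
from h import *
c=r.camera("wrist");cv2.imwrite("pics/w4.png",np.array(c["pixels"])[:,:,::-1])
c=r.camera("side");cv2.imwrite("pics/s4.png",cv2.resize(np.array(c["pixels"])[200:320,190:330,::-1],None,fx=5,fy=5))
hg=np.array([.5571,.2174,.06]);e=np.array([.951,.309,0])
for a in(.6,.8,1,1.2):
  E_=hg-e*.082*np.cos(a);E_[2]+=.082*np.sin(a);print(a,((proj(c,[E_])[0]-[190,200])*5).round())
t=r.read_state();v=t["ee_pos"]-np.array([.4458,.1813,.059]);print(v@e,t["ee_pos"],t["ft_force"])
E
```

```text
time: 3.17
ee_pos: [0.4426, 0.1803, 0.1017]
eef_rot: [0.988, 0.156, 0.0, 0.0]
ft_force: [-0.4, 0.4, 0.1]
width: 0.0005
0.6 [267. 282.]
0.8 [244. 258.]
1 [215. 238.]
1.2 [184. 224.]
-0.0038630438756621717 [0.44211237 0.18014755 0.10119771] [0.05744872 0.0927164  0.17977973]
```

View pics/w4.png

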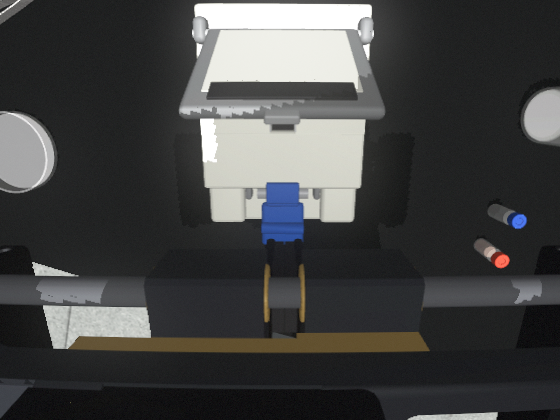

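View pics/s4.png

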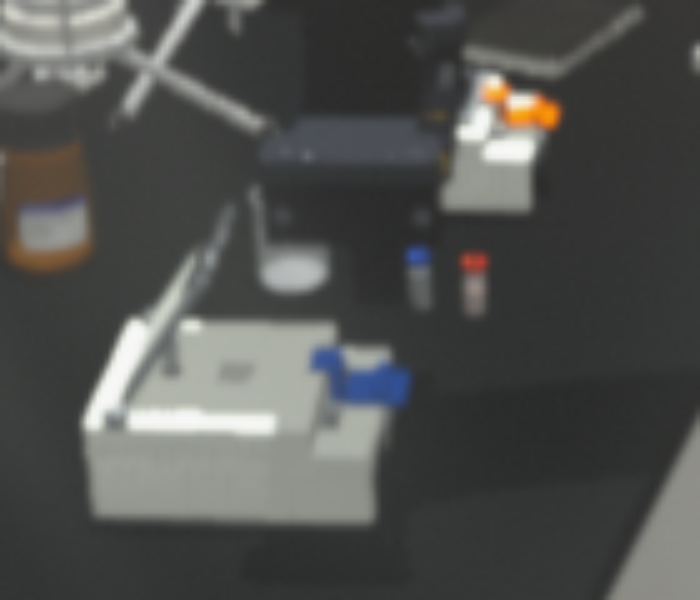

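The lid stands at about 1.0 rad: its edge midpoint is near (213,240) in the side crop and prediction gives (215,238). The tip is in front of it at z = 0.101, so I push level to the rear.

```bash
python3 -m crank '[[-1,[20,0,0],0],[-1,[40,0,0],0],[-1,[52,0,0],0],[-1,[60,0,0],0],[-1,[66,0,0],0],[-1,[72,0,0],0],[-1,[78,0,0],0],[-1,[84,0,0],0],[-1,[90,0,0],0],[-1,[96,0,0],0],[-1,[100,0,0],0],[-1,[100,0,0],0]]'
python3 - <<'E'
from h import *
c=r.camera("wrist");cv2.imwrite("pics/w5.png",np.array(c["pixels"])[:,:,::-1])
c=r.camera("side");cv2.imwrite("pics/s5.png",cv2.resize(np.array(c["pixels"])[180:300,190:330,::-1],None,fx=5,fy=5))
e=np.array([.951,.309,0])
t=r.read_state();v=t["ee_pos"]-np.array([.4458,.1813,.059]);print(v@e,t["ee_pos"],t["ft_force"])
E
```

```text
time: 4.27
ee_pos: [0.5384, 0.2116, 0.102]
eef_rot: [0.988, 0.156, 0.0, -0.0]
ft_force: [-0.6, -0.2, 0.9]
width: 0.0001
0.09671028404834572 [0.53774107 0.21131401 0.1019646 ] [-0.37530686 -0.43357604  1.01638501]
```

View pics/w5.png

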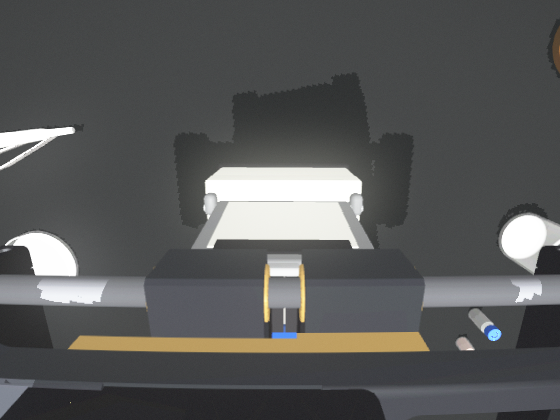

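View pics/s5.png

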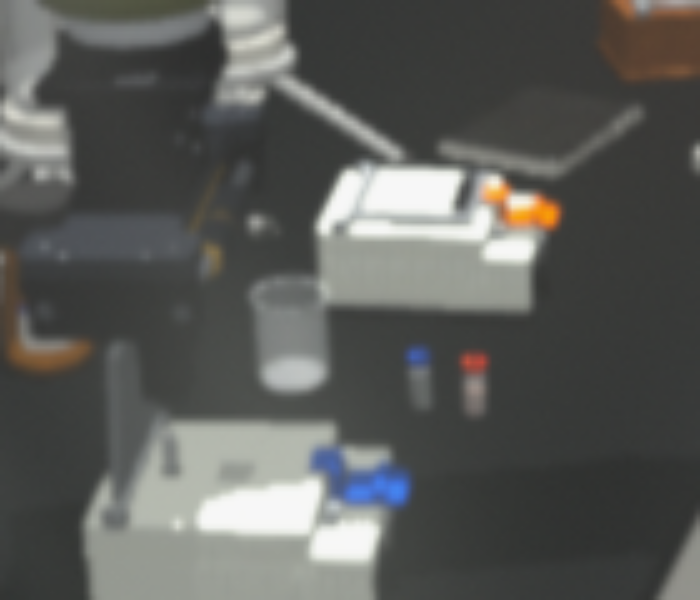

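The side view shows the lid at upright with the fingers in front of it, all else in place. I continue to the stop in small steps, checking force.

```bash
python3 -m crank '[[-1,[5,0,0],0],[-1,[10,0,0],0],[-1,[14,0,0],0],[-1,[18,0,0],0],[-1,[20,0,0],0],[-1,[20,0,0],0]]'
python3 -m crank '[[-1,[1,0,0],0],[-1,[2,0,0],0],[-1,[2,0,0],0]]'
python3 - <<'E'
from h import *
c=r.camera("side");cv2.imwrite("pics/s6.png",cv2.resize(np.array(c["pixels"])[180:300,190:330,::-1],None,fx=5,fy=5))
hg=np.array([.5571,.2174,.06]);e=np.array([.951,.309,0])
for a in(1.5,1.65,1.75,1.85):
  E_=hg-e*.082*np.cos(a);E_[2]+=.082*np.sin(a);print(a,((proj(c,[E_])[0]-[190,180])*5).round())
t=r.read_state();v=t["ee_pos"]-np.array([.4458,.1813,.059]);print(v@e,t["ee_pos"],t["ft_force"])
E
```

```text
time: 4.87
ee_pos: [0.5557, 0.2171, 0.1016]
eef_rot: [0.988, 0.156, -0.002, 0.0]
ft_force: [-7.3, -3.2, 2.8]
width: 0.0002
time: 5.12
ee_pos: [0.556, 0.2172, 0.1014]
eef_rot: [0.988, 0.156, -0.003, 0.001]
ft_force: [-13.8, -6.2, 6.9]
width: 0.0006
1.5 [133. 313.]
1.65 [107. 313.]
1.75 [ 90. 314.]
1.85 [ 74. 318.]
0.11590962780950874 [0.55601138 0.21721782 0.10144457] [-14.81163651  -4.99071966   6.78143508]
```

View pics/s6.png

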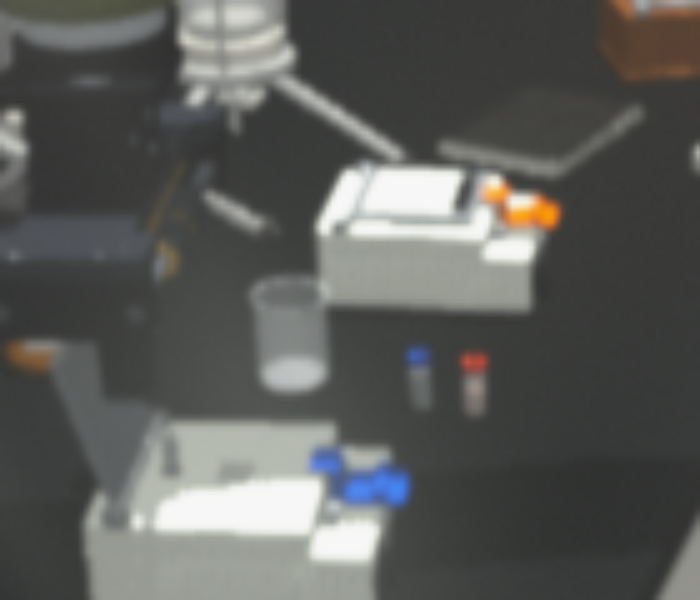

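The force rose to 15 N with no further motion, and the lid edge in the side view sits at the 1.85 prediction: it is at the stop. I draw back, then up.

```bash
python3 -m crank '[[-1,[-5,0,0],0],[-1,[-15,0,0],0],[-1,[-30,0,0],0],[-1,[-50,0,-10],0],[-1,[-70,0,-30],0],[-1,[-80,0,-60],0],[-1,[-80,0,-90],0],[-1,[-80,0,-100],0],[-1,[-80,0,-100],0],[-1,[-80,0,-100],0]]'
python3 - <<'E'
from h import *
for n in("scene","side","wrist"):
    c=r.camera(n);im=np.array(c["pixels"])[:,:,::-1]
    if n=="side":
        hg=np.array([.5571,.2174,.06]);e=np.array([.951,.309,0])
        for a in(1.65,1.75,1.85):
            E_=hg-e*.082*np.cos(a);E_[2]+=.082*np.sin(a);print(a,((proj(c,[E_])[0]-[190,180])*5).round())
        im=cv2.resize(im[180:300,190:330],None,fx=5,fy=5)
    if n=="scene": im=cv2.resize(im[100:250,130:310],None,fx=4,fy=4)
    cv2.imwrite(f"pics/{n}7.png",im)
print(r.read_state()["ft_force"])
E
```

```text
time: 6.0
ee_pos: [0.4831, 0.1936, 0.2023]
eef_rot: [0.988, 0.156, 0.001, -0.0]
ft_force: [-0.4, 0.5, 0.0]
width: 0.0006
1.65 [107. 313.]
1.75 [ 90. 314.]
1.85 [ 74. 318.]
[ 0.30063675  0.37615263 -0.47032683]
```

View pics/side7.png

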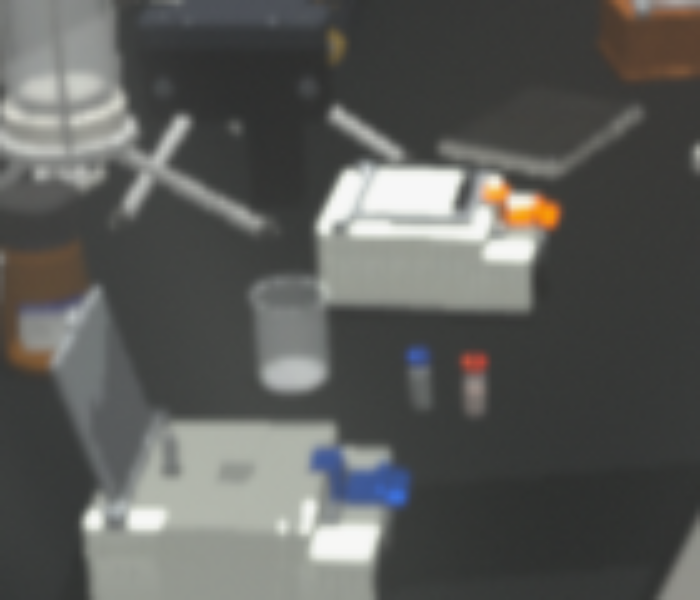

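View pics/scene7.png

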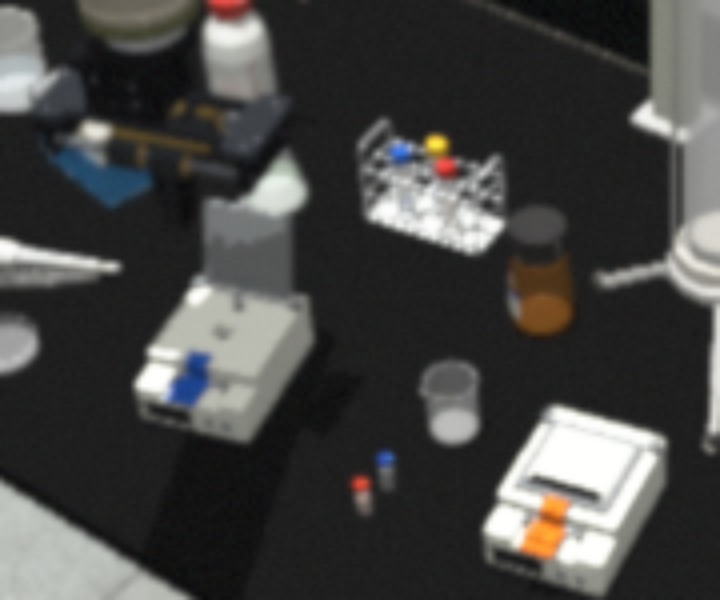

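View pics/wrist7.png

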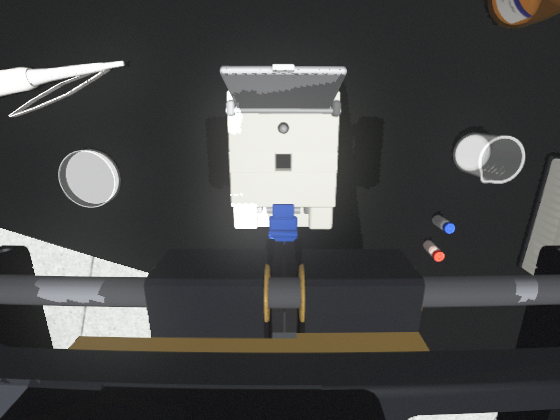

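The blue lid leans back past upright with its edge midpoint at about (75,325) in the side crop, against (74,318) predicted for 1.85. The orange lid is shut, the bystanders in view are unmoved, and the arm is clear.

```bash
python3 -c "
from bench import r
print(r.close_job())"
```

```text
the job is handed in; nothing more can be done
None
```

The blue-tabbed holder is open and the job is handed in. I pressed the tab with shut fingertips and the lid sprang to about 1.0 rad. I then pushed it level to the rear until it stopped moving under about 15 N, and drew back and up.

- **Blue lid:** after I drew clear, its edge was within about 1.5 px of where a fully open lid (1.85 rad) should appear in the side camera. The angle was judged from the picture, not read directly.
- **Surroundings:** the orange holder looked shut. The vials, beaker and bottle showed no visible shift. I did not check the timer and the flask closely, but the arm never went near the timer, and the flask was only glimpsed in the background.
- **Robot:** the force was back to about zero, so it was touching nothing. The robot's clock read about 6 s at the end of the last move, against the 42 s limit.
- **Measurements:** no check failed. The sizes I measured were within about 2 mm of those given: bead 27.7 mm against 28, bead to hinge 116.3 against 117, lid width 80 against 82.

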